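# Load the two-lane gravity feed rack

## Task

Load the sloping feed rack for the press from the turned parts scattered over the front half of the plate: the two flanged bushes go into the lane with the blue stop, the two covers (closed top with small screw holes) into the lane with the yellow stop. Set each part upright in its lane and let it slide down until it rests against the stop or the part already there. Leave the open housings among them standing where they are, and leave the stock at the back of the plate alone.

Things in the scene. Friction and masses are not known exactly. Their poses are not given: they have to be found in the camera images.
- bush_a_mid (a point): One of two flanged bushes: turned aluminium, a round collar 46 mm across at the foot, narrower above it, one wide plain bore in its top; 34 mm tall, about 50 g; it grips and slides like a plain cylinder of 46 mm diameter. The point is on its axis, half-way up (17 mm above its underside); z is its axis, up.
- bush_b_mid (a point): One of two flanged bushes: turned aluminium, a round collar 46 mm across at the foot, narrower above it, one wide plain bore in its top; 34 mm tall, about 50 g; it grips and slides like a plain cylinder of 46 mm diameter. The point is on its axis, half-way up (17 mm above its underside); z is its axis, up.
- cover_a_mid (a point): One of two covers: turned aluminium drum, 46 mm diameter, 36 mm tall, about 50 g, closed on top by a flat face with a round hole in the middle and three small dark screw holes round it. The point is on its axis, half-way up (18 mm above its underside); z is its axis, up.
- cover_b_mid (a point): One of two covers: turned aluminium drum, 46 mm diameter, 36 mm tall, about 50 g, closed on top by a flat face with a round hole in the middle and three small dark screw holes round it. The point is on its axis, half-way up (18 mm above its underside); z is its axis, up.
- cup_a_mid (a point): One of three open housings standing among the parts, to be left alone: a drum like the covers, 46 mm diameter, 38 mm tall, but open on top, a thin rim with posts and bosses inside. The point is on its axis, half-way up (19 mm above its underside).
- cup_b_mid (a point): One of three open housings standing among the parts, to be left alone: a drum like the covers, 46 mm diameter, 38 mm tall, but open on top, a thin rim with posts and bosses inside. The point is on its axis, half-way up (19 mm above its underside).
- cup_c_mid (a point): One of three open housings standing among the parts, to be left alone: a drum like the covers, 46 mm diameter, 38 mm tall, but open on top, a thin rim with posts and bosses inside. The point is on its axis, half-way up (19 mm above its underside).
- stop_blue: Blue end stop at the low end of one lane: 10 mm thick, 50 mm wide, 27 mm high above the lane floor. Origin: where its inner face meets the lane floor on the lane's centre line, 30 mm above the table. x points level along the lane to its high loading end, y across, z up. The floor rises 22 degrees along +x, 165 mm long up the slope; the stop face is square to it. Fixed.
- stop_yellow: Yellow end stop at the low end of one lane: 10 mm thick, 50 mm wide, 27 mm high above the lane floor. Origin: where its inner face meets the lane floor on the lane's centre line, 30 mm above the table. x points level along the lane to its high loading end, y across, z up. The floor rises 22 degrees along +x, 165 mm long up the slope; the stop face is square to it. Fixed.
- rack: Fixed aluminium feed rack with two sloping lanes side by side, 82 mm apart, 51 mm wide between flanges 2 mm thick and 8 mm above the slippery black floors: a part set down slides to the stop by itself. Origin: on the table under its centre; x to the high end (100 mm), y across. The stops are 80 mm before it at y = +41 and -41 mm, either colour on either side.
Not all that is in view belongs to the job. What is shaped like the part that bears cover_b_mid but pink is not meant.

How it is judged:
By the outcome, as a careful person would: the job done as asked, in the order asked, and still so for the second after the job is handed in, with the robot touching nothing.
It also fails if it takes over 102 s, if anything falls off the work surface, if the arm or the gripper's body presses on something with over 40 N, if the wrist force passes 120 N, or if a joint passes its speed limit or range.

## Robot

A 7-joint arm with a two-finger parallel gripper is mounted at the origin on a cart in front of the work surface, level with it; the furniture and walls round the work are solid. World frame = base frame: x ahead of the robot, y to its left, z up, the work surface at z = 0. Lengths are in m, angles in rad, forces in N, time in s.
With the tool pointing down it reaches from about 0.425 to 0.95 m from the base axis. Payload 4.7 kg.
Tool frame: the origin (TCP) lies between the finger pads; the fingertips stand 25 mm ahead of it and the grasp point (between the pads) lies 6 mm ahead of it; z points along the fingers, y is the line along which they close (so a half turn about z gives the same grasp; the last joint's range is limited). The gripper opens to 85 mm and grips with 20 to 120 N. Pads are 22 mm wide; open, the fingers measure 114 mm over their backs; the gripper's body (76 mm by 85 mm) begins 54 mm behind the grasp point. The pads swing forward as they close: fully open they stand 13 mm farther back than shut.
Start: joints at [1.317, 0.469, -0.049, 1.532, 0.024, 1.141, -0.082], TCP at [0.151, -0.658, 0.256] pointing down, gripper open.
Joint ranges: [-2.59, 2.59], [-0.33, 1.99], [-1.39, 1.29], [0.1, 2.45], [-1.04, 4.18], [0.21, 1.99], [-2.66, 2.66]. Speed limits (rad/s): [2.57, 2.57, 3.14, 3.14, 3.14, 3.14, 3.14].

## Interface

Orientations are given as a 3x3 rotation matrix whose columns are the frame's x, y, z axes.
In Python, from rig import * gives the robot as it stands. Calls block until the motion is done:
- movep(position, orientation): joint-space move of the TCP to a pose.
- move_l(position, attitude=None, feed=0.15, until_force=None): straight line of the TCP; attitude=None keeps the orientation; feed is the mean speed in m/s. With until_force (N) it stops when the force on the tool has changed by that much, and returns True; else False.
- move_joints(angles): joint-space move.
- command_gripper(opening, newtons=None): finger opening in m; newtons is the grip in N (None keeps the last); returns when the fingers have stopped.
- sleep(seconds).
- inverse_kinematics(position, orientation): joint angles nearest the present ones, or None.
- sense(): the state.
- camera(name): name is "scene" or "top"; returns (picture, depth): 400x640x3 uint8, red, green, blue; 400x640 float32, m along the optical axis (not along the pixel's ray), 0 where there is no reading.
- camera_params(name): a dict with "K" (3x3 intrinsics, pixels), "position" and "rotation" of the camera in the world. Camera axes: x right, y down, z forward; pixel columns grow to the right and rows downward; lengths in m; the calibration is good to about 2 mm. A picture is of the moment at which its call begins. camera_params takes no time and is no camera call.
A pose or a line that the arm cannot do raises Unreachable and nothing moves.
- finish_job(): hands the job in; it is judged then, once.
The state is a dict: "time_s": time; "joint_pos": joint angles; "qd": joint speeds; "joint_efforts": joint torques, N m; "position": TCP position; "tcp_rot": TCP orientation; "wrist_force": force on the tool from outside, world axes, zero at the start; "ft_torque": the same for the moment, N m; "finger_gap": finger opening in m; "gripper_force": force on a finger pad.
Only numpy, scipy, OpenCV 4.12 (cv2) and the standard library are available. Lean on these libraries where they do the work, as an engineer would, in place of code of your own. Each camera call takes 0.05 s, during which the arm holds its last target. There are 200 camera calls.

## Working session

There is one attempt and no reset: what is moved stays moved. The work goes in short steps, each a Python script; the robot and the scene stay as the last script left them, time stands still between calls to the robot, and variables do not carry over. Pictures are saved under pics/ and viewed, at most 14 in all, crops included, and the job is handed in when it is done.

```bash
mkdir -p pics; python3 - <<'E'
from rig import *
import cv2,numpy as np
for n in("scene","top"):
    p,d=camera(n);np.savez("pics/%s0.npz"%n,p=p,d=d);cv2.imwrite("pics/%s0.png"%n,p[:,:,::-1])
    c=camera_params(n);print(n,{k:np.round(c[k],3).tolist() for k in c})
print(sense()["time_s"])
E
```

```text
scene {'K': [[516.758, 0.0, 323.326], [0.0, 516.758, 198.944], [0.0, 0.0, 1.0]], 'position': [-0.447, 0.862, 0.821], 'rotation': [[-0.639, -0.385, 0.666], [-0.769, 0.346, -0.537], [-0.023, -0.855, -0.518]]}
top {'K': [[434.709, 0.0, 319.804], [0.0, 434.709, 196.385], [0.0, 0.0, 1.0]], 'position': [0.387, 0.097, 1.559], 'rotation': [[0.021, -0.995, 0.1], [-1.0, -0.022, -0.013], [0.015, -0.099, -0.995]]}
0.1
```

View pics/top0.png

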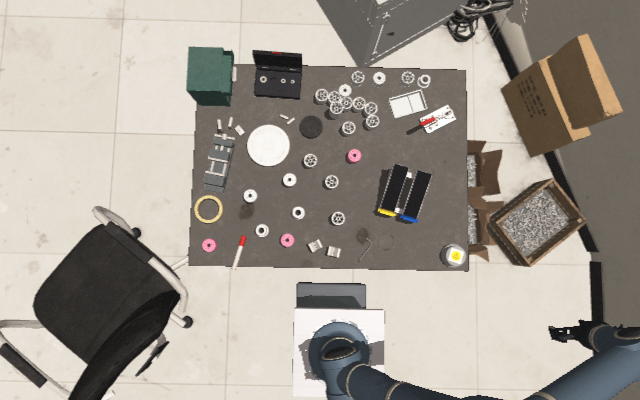

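View pics/scene0.png

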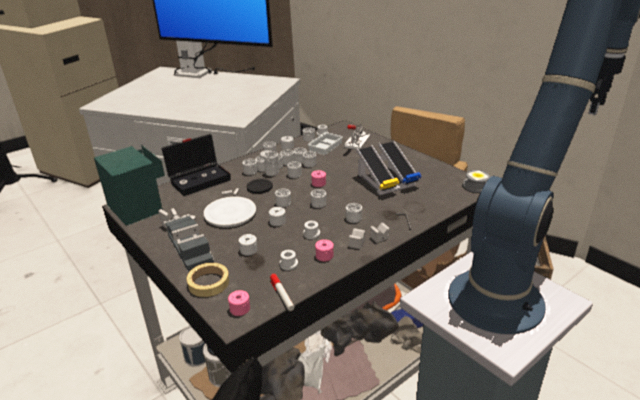

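The top view shows white or aluminium parts near (250,196), (289,180), (298,213) and (262,230). The open housings are near (310,160), (331,182) and (338,218), and the rack is near (405,193) with yellow on the left and blue on the right. I'll enlarge these areas.

```bash
python3 - <<'E'
import cv2,numpy as np
p=cv2.imread("pics/top0.png");cv2.imwrite("pics/tc.png",cv2.resize(p[145:245,235:355],None,fx=6,fy=6,interpolation=cv2.INTER_CUBIC)[:600])
cv2.imwrite("pics/tr.png",cv2.resize(p[155:230,370:440],None,fx=8,fy=8,interpolation=cv2.INTER_CUBIC))
p=cv2.imread("pics/scene0.png");cv2.imwrite("pics/sc.png",cv2.resize(p[170:280,230:370],None,fx=5,fy=5,interpolation=cv2.INTER_CUBIC))
E
```

```text
(no output)
```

View pics/tc.png

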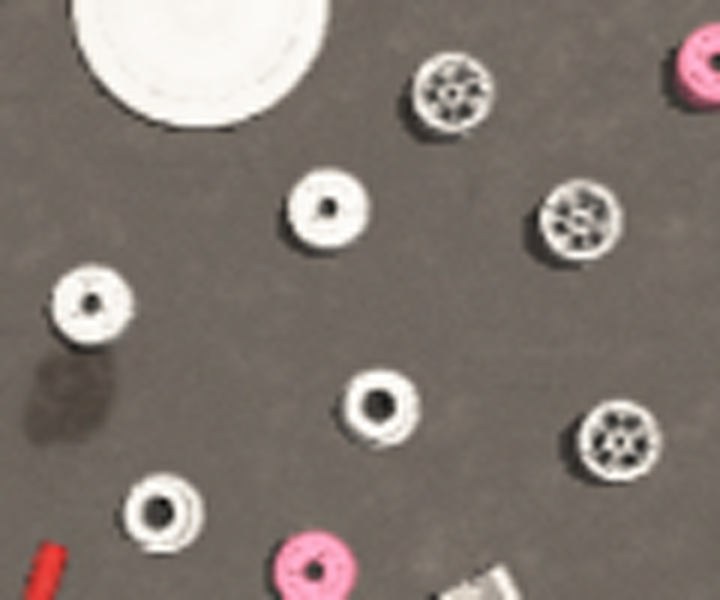

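View pics/sc.png

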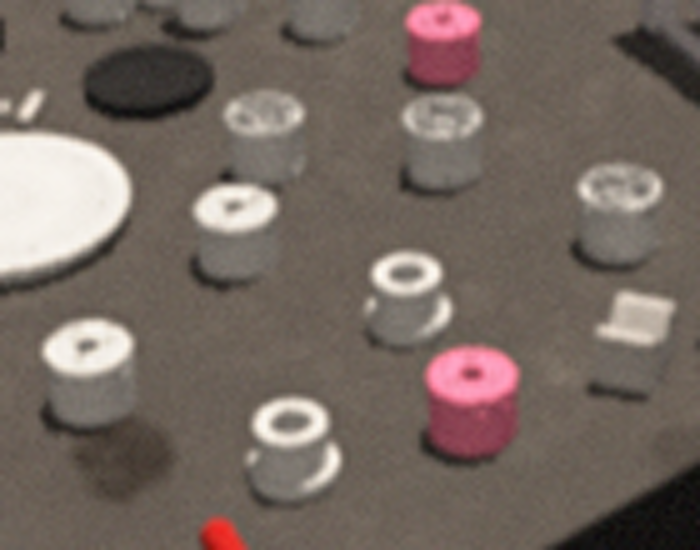

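View pics/tr.png

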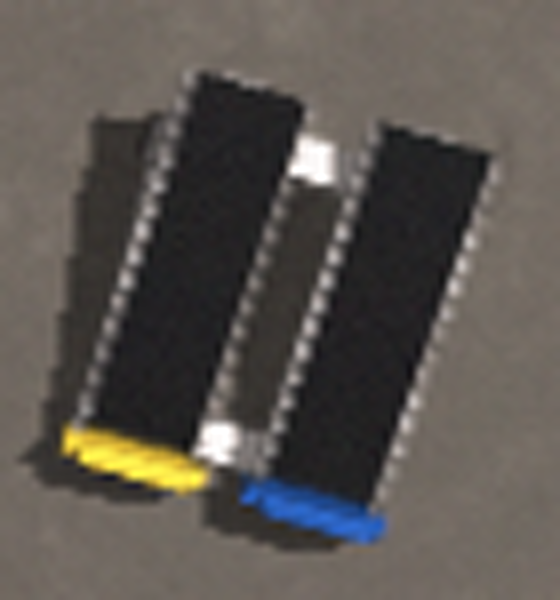

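The crops show the covers (with holes) at crop (328,207) and (91,303), and the bushes (with bores) at crop (379,405) and (159,511). They stand well apart. In the rack crop, the yellow lane is on the left and the high ends point away from the robot. Next I'll take a scene crop of the rack and triangulate.

```bash
cat > h.py <<'E'
from rig import *
import numpy as np
C={n:camera_params(n) for n in("scene","top")}
def proj(n,P):
    c=C[n];q=(np.atleast_2d(P)-c["position"])@np.array(c["rotation"])@np.array(c["K"]).T
    return q[:,:2]/q[:,2:]
def ray(n,uv,z):
    c=C[n];d=np.array(c["rotation"])@np.linalg.solve(c["K"],[uv[0],uv[1],1]);p=np.array(c["position"])
    return p+d*(z-p[2])/d[2]
E
python3 - <<'E'
from h import *
import cv2
T={'bushA':((379.5,405.5),(406,273),.034),'bushB':((159,511),(291,421),.034),'covA':((328,207),(236,206),.036),'covB':((91,303),(89,345),.036)}
for k,(t,s,z) in T.items():
    a=ray("top",((t[0]+.5)/6-.5+235,(t[1]+.5)/6-.5+145),z);b=ray("scene",((s[0]+.5)/5-.5+230,(s[1]+.5)/5-.5+170),z);print(k,a.round(4),b.round(4))
# rack from depth, dark floor pixels
for n,(r0,r1,c0,c1) in {"top":(150,235,370,440),"scene":(135,195,350,430)}.items():
    f=np.load("pics/%s0.npz"%n);p,d=f["p"],f["d"];c=C[n]
    v,u=np.mgrid[r0:r1,c0:c1];D=d[r0:r1,c0:c1]
    X=(np.stack([u,v,np.ones_like(u)],-1)@np.linalg.inv(c["K"]).T*D[...,None])@np.array(c["rotation"]).T+c["position"]
    m=(p[r0:r1,c0:c1].max(-1)<60)&(X[...,2]>.025)&(X[...,2]<.12)
    P=X[m];A=np.c_[P[:,:2],np.ones(len(P))];w=np.linalg.lstsq(A,P[:,2],rcond=None)[0];r=P[:,2]-A@w
    k=abs(r)<.006;w=np.linalg.lstsq(A[k],P[k,2],rcond=None)[0]
    print(n,len(P),"slope",np.degrees(np.arctan(np.hypot(*w[:2]))),"yaw",np.degrees(np.arctan2(w[1],w[0])),"mean",P[k].mean(0).round(4), "plane z at mean",(A[k]@w).mean())
p=cv2.imread("pics/scene0.png");cv2.imwrite("pics/sr.png",cv2.resize(p[135:200,350:430],None,fx=9,fy=9,interpolation=cv2.INTER_CUBIC))
E
```

```text
bushA [0.4823 0.153  0.034 ] [0.4856 0.1552 0.034 ]
bushB [0.418  0.2796 0.034 ] [0.4202 0.2811 0.034 ]
covA [0.5985 0.1862 0.036 ] [0.6007 0.1868 0.036 ]
covB [0.5386 0.3233 0.036 ] [0.5412 0.3232 0.036 ]
top 1226 slope 22.096970094781096 yaw -14.147227256102548 mean [ 0.5641 -0.2199  0.0628] plane z at mean 0.0627709107585652
scene 781 slope 21.66398264978287 yaw -13.860383028446838 mean [ 0.5693 -0.2215  0.0637] plane z at mean 0.06370299651761878
```

View pics/sr.png

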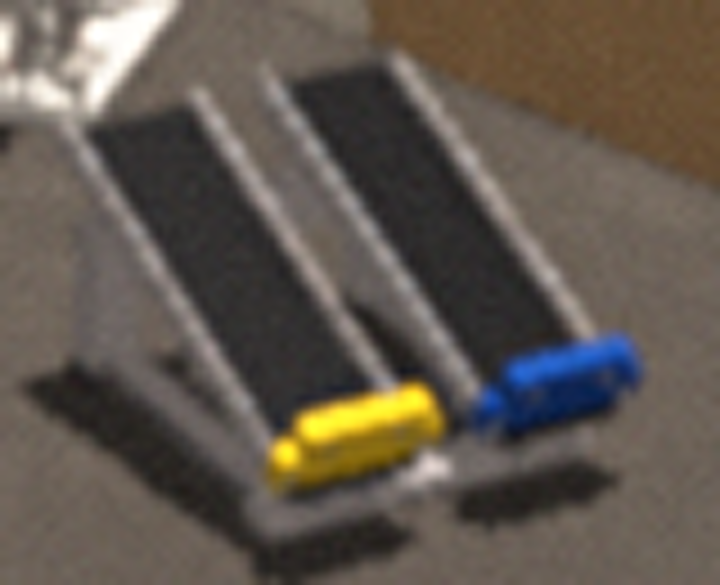

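```bash
cat >> h.py <<'E'
from scipy.spatial.transform import Rotation as R
t=np.radians(22);SL=np.array([np.cos(t),0,np.sin(t)]);NO=np.array([-np.sin(t),0,np.cos(t)])
def lane(rk,side,s,y=0.,h=0.):   # side +1/-1, s up slope from stop, h along the floor normal
    s,y,h=np.broadcast_arrays(s,y,h)
    P=np.array([-.08,0,.03])+s[...,None]*SL+h[...,None]*NO;P[...,1]=side*.041+y
    return P@R.from_euler('z',rk[2]).as_matrix().T+[rk[0],rk[1],0]
E
python3 - <<'E'
from h import *
import cv2
from scipy.optimize import minimize
s=np.linspace(.005,.163,60)
for n in("top","scene"):
    p=np.load("pics/%s0.npz"%n)["p"]
    p=cv2.GaussianBlur(p,(0,0),.6).astype(np.float32);g=p.mean(-1);sat=p.max(-1)-p.min(-1)
    S=lambda im,P:cv2.remap(im,*(proj(n,P.reshape(-1,3)).astype(np.float32).T[:,:,None]),cv2.INTER_LINEAR).mean()
    def cost(v):
        rk=np.array([v[0],v[1],v[2]]);c=0
        for sd in(1,-1):
            for e in(-1,1):
                c-=S(g,lane(rk,sd,s,e*.0265,.008))
            c+=2*S(g,lane(rk,sd,*np.meshgrid(s,np.linspace(-.018,.018,9))))
            Y=np.linspace(-.024,.024,20)
            c-=.5*S(sat,lane(rk,sd,*np.meshgrid([-.009,-.005,-.001],Y),.027))
            c+=.3*S(sat,lane(rk,sd,*np.meshgrid([.006,.01],Y),.027))
            if n=="top": c+=.3*S(sat,lane(rk,sd,*np.meshgrid([-.016,-.02],Y),.02))
            Y=np.linspace(-.02,.02,20)
            c+=S(g,lane(rk,sd,.162,Y))-S(g,lane(rk,sd,.172,Y))
        return c
    best=min((minimize(cost,[.566+a,-.221+b,-.244],method="Nelder-Mead",options=dict(initial_simplex=np.array([.566+a,-.221+b,-.244])+np.array([[0,0,0],[.006,0,0],[0,.006,0],[0,0,.04]]))) for a in(-.006,0,.006) for b in(-.008,-.004,0,.004,.008)),key=lambda r:r.fun)
    print(n,best.x.round(4),np.degrees(best.x[2]),best.fun)
# parts: IK check
rk=[.568,-.2205,-.244]
Rz=R.from_euler('z',rk[2]).as_matrix()
zt=Rz@-NO;yt=Rz@[0,1,0]
for f in(1,-1):
    M=np.c_[np.cross(f*yt,zt),f*yt,zt]
    for sd in(1,-1):
        for ss in(.04,.085,.12): 
            q=inverse_kinematics(lane(rk,sd,ss,0,.034),M);print(f,sd,ss,None if q is None else np.round(q,2))
D=np.c_[[1,0,0],[0,-1,0],[0,0,-1]].astype(float)
for yaw in(-14,0,20,180,160):
    M=R.from_euler('z',yaw,degrees=True).as_matrix()@D
    print(yaw,[None if (q:=inverse_kinematics(np.array([x,y,.034]),M)) is None else np.round(q,2) for x,y in((.484,.154),(.419,.280),(.5995,.1865),(.54,.3232))])
print(sense()["tcp_rot"])
E
```

```text
top [ 0.5662 -0.2195 -0.2536] -14.531248892241816 -509.93585205078125
scene [ 0.5684 -0.2181 -0.268 ] -15.352749289082833 -507.9989318847656
1 1 0.04 [ 0.58  0.44 -0.42  2.22  0.96  0.22  0.64]
1 1 0.085 [ 0.75  0.51 -0.65  2.11  0.97  0.37  0.67]
1 1 0.12 [ 0.8   0.55 -0.74  2.02  0.96  0.46  0.72]
1 -1 0.04 [ 0.81  0.47 -0.49  2.18  0.79  0.21  0.99]
1 -1 0.085 [ 0.87  0.51 -0.59  2.08  0.77  0.32  1.02]
1 -1 0.12 [ 0.9   0.55 -0.66  2.    0.76  0.4   1.04]
-1 1 0.04 [ 0.6   0.44 -0.44  2.21  0.98  0.23 -2.52]
-1 1 0.085 [-0.03  0.44  0.33  2.15 -0.63  0.23 -0.98]
-1 1 0.12 [ 0.23  0.44 -0.    2.05  0.02  0.26 -1.6 ]
-1 -1 0.04 [ 0.15  0.44  0.32  2.22 -1.03  0.23 -0.42]
-1 -1 0.085 [ 0.46  0.44 -0.08  2.1  -0.1   0.22 -1.32]
-1 -1 0.12 [ 0.47  0.46 -0.1   2.02 -0.04  0.28 -1.4 ]
-14 [array([-0.01,  0.57, -0.48,  2.08,  0.46,  0.6 , -2.63]), array([-0.93,  0.53,  0.33,  2.13, -0.33,  0.53, -2.17]), array([-0.05,  0.7 , -0.44,  1.8 ,  0.42,  0.74, -2.54]), array([-0.84,  0.67,  0.33,  1.83, -0.32,  0.69, -2.14])]
0 [array([ 0.03,  0.58, -0.53,  2.08,  0.5 ,  0.61, -2.43]), array([-0
[... 328 characters left out ...]
0.77, -2.01]), array([-0.14,  0.76, -0.68,  1.78,  0.63,  0.82, -2.34])]
180 [array([ 0.39,  0.81, -1.07,  2.06,  0.96,  0.89,  0.33]), array([ 0.17,  0.89, -1.19,  2.07,  1.05,  0.98, -0.02]), array([ 0.16,  0.8 , -0.77,  1.78,  0.72,  0.87,  0.62]), array([ 0.01,  0.86, -0.92,  1.78,  0.84,  0.94,  0.3 ])]
160 [array([ 0.38,  0.8 , -1.05,  2.06,  0.94,  0.87, -0.01]), array([ 0.17,  0.89, -1.19,  2.07,  1.05,  0.98, -0.37]), array([ 0.16,  0.79, -0.76,  1.78,  0.71,  0.86,  0.28]), array([-0.03,  0.83, -0.85,  1.78,  0.78,  0.91, -0.01])]
[[ 9.74831654e-01  2.22941794e-01 -4.51046628e-04]
 [ 2.22942242e-01 -9.74830151e-01  1.71286233e-03]
 [-5.78252525e-05 -1.77030976e-03 -9.99998431e-01]]
```

```bash
cat >> h.py <<'E'
RK=np.array([.5673,-.2188,-.257])
Rz=R.from_euler('z',RK[2]).as_matrix()
zt=Rz@-NO;yt=Rz@[0,1,0];MT=np.c_[np.cross(yt,zt),yt,zt]
DN=np.c_[[-1,0,0],[0,1,0],[0,0,-1]].astype(float)
HT=.034
def pick(x,y):
    command_gripper(.066,30)
    movep(np.array([x,y,.13]),DN);move_l(np.array([x,y,HT]),feed=.12)
    command_gripper(.03,30);print("gap",sense()["finger_gap"],sense()["gripper_force"])
    move_l(np.array([x,y,.16]),feed=.2)
def hover(side,s,h=.06): movep(lane(RK,side,s,0,HT+h),MT)
def place(side,s,h=.06):
    hit=move_l(lane(RK,side,s,0,HT+.012),feed=.12)
    hit=move_l(lane(RK,side,s,0,HT-.004),feed=.03,until_force=5)
    print("hit",hit,"h",((sense()["position"]-lane(RK,side,s))@(Rz@NO)).round(4))
    command_gripper(.066);sleep(.4)
    move_l(lane(RK,side,s,0,HT+.08),feed=.2)
E
python3 - <<'E'
from h import *
import cv2
pick(.484,.154);print(sense()["time_s"])
hover(-1,.085,.02);s=sense();print(s["time_s"],s["joint_pos"].__repr__(),s["finger_gap"])
sleep(.3);print(sense()["position"]-lane(RK,-1,.085,0,HT+.02))
p,d=camera("scene")
k=9;u0,v0=345,110
im=cv2.resize(p[v0:v0+66,u0:u0+88,::-1].copy(),None,fx=k,fy=k,interpolation=cv2.INTER_CUBIC)
a=np.linspace(0,2*np.pi,60)
o=lane(RK,-1,.085,0,.02)
C1=o+.023*(np.cos(a)[:,None]*(Rz@SL)+np.sin(a)[:,None]*(Rz@[0,1,0]))
q=(proj("scene",C1)-[u0,v0]+.5)*k
cv2.polylines(im,[q.astype(int)],True,(0,255,0),1)
cv2.imwrite("pics/hov.png",im)
E
```

```text
gap 0.04491743138585231 30.57594895362854
5.5917
7.125 array([ 1.14530494,  0.59828863, -0.97646022,  2.07703876,  1.05810529,
        0.5157284 ,  0.77471222]) 0.04481626384409148
[0.00038032 0.00072385 0.00015734]
```

View pics/hov.png

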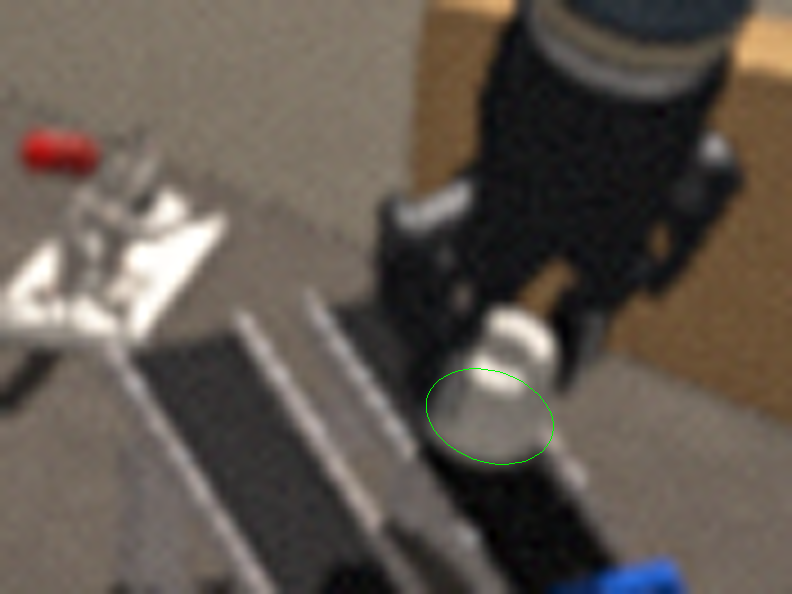

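The held bush fits the predicted outline (green, around (490,415)), so the calibration holds. I'll place it and check.

```bash
cat >> h.py <<'E'
import cv2
def snap(name,u0=350,v0=125,k=9,w=85,h=66):
    p,_=camera("scene");cv2.imwrite("pics/%s.png"%name,cv2.resize(p[v0:v0+h,u0:u0+w,::-1].copy(),None,fx=k,fy=k,interpolation=cv2.INTER_CUBIC))
E
python3 - <<'E'
from h import *
place(-1,.085);print(sense()["time_s"]);pick(.419,.280);snap("b1");print(sense()["time_s"])
E
```

```text
hit True h 0.0341
9.45
gap 0.045454593070702494 30.634759068489075
13.7083
```

View pics/b1.png

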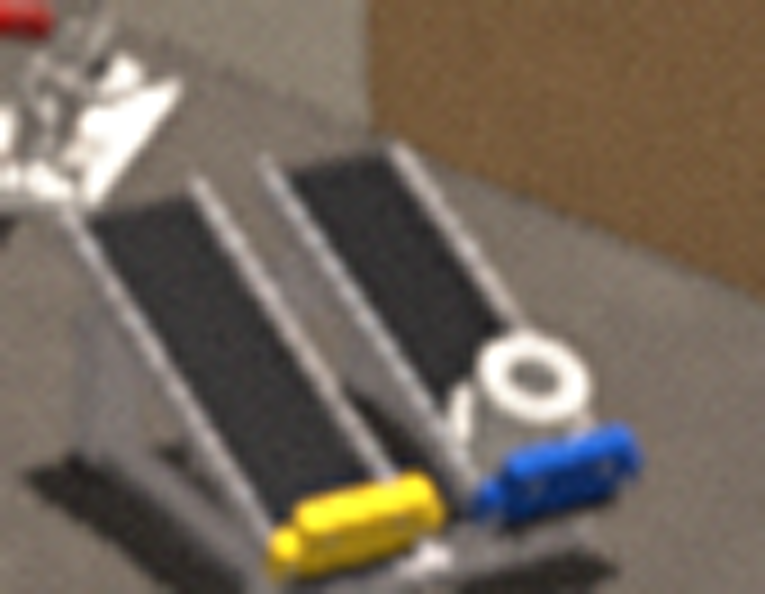

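The first bush is seated upright against the blue stop, with its top at (535,378). Next come the second bush and the first cover.

```bash
python3 - <<'E'
from h import *
hover(-1,.115);place(-1,.115);pick(.5995,.1865);snap("b2")
hover(1,.085);place(1,.085);pick(.54,.3232);snap("b3");print(sense()["time_s"])
a,b=[cv2.imread("pics/%s.png"%n)[:,:395] if 0 else cv2.resize(cv2.imread("pics/%s.png"%n),None,fx=.5,fy=.5) for n in("b2","b3")]
cv2.imwrite("pics/b23.png",np.hstack([a,b]))
E
```

```text
hit True h 0.0343
gap 0.0450923069410284 30.883492827415466
hit True h 0.0343
gap 0.044916789674242646 30.90207874774933
29.6583
```

View pics/b23.png

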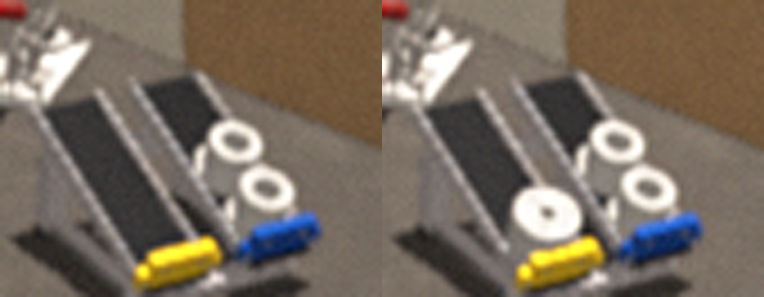

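Both bushes (tops at (236,142) and (267,190) in the left half) and the first cover (top at (547,213)) are seated. Now the last cover.

```bash
python3 - <<'E'
from h import *
hover(1,.115);place(1,.115)
move_joints([1.317,.469,-.049,1.532,.024,1.141,-.082]);sleep(.3)
p,_=camera("scene");q,_=camera("top");print(sense()["time_s"])
f=lambda a,k:cv2.resize(a[:,:,::-1].copy(),None,fx=k,fy=k,interpolation=cv2.INTER_CUBIC)
a=f(p[130:200,350:430],5);b=f(q[140:245,235:440],1.95*1.0)
c=np.zeros((max(a.shape[0],b.shape[0]),a.shape[1]+b.shape[1],3),np.uint8);c[:a.shape[0],:a.shape[1]]=a;c[:b.shape[0],a.shape[1]:]=b
cv2.imwrite("pics/fin.png",c[:, :800])
E
```

```text
hit True h 0.0344
36.4417
```

View pics/fin.png

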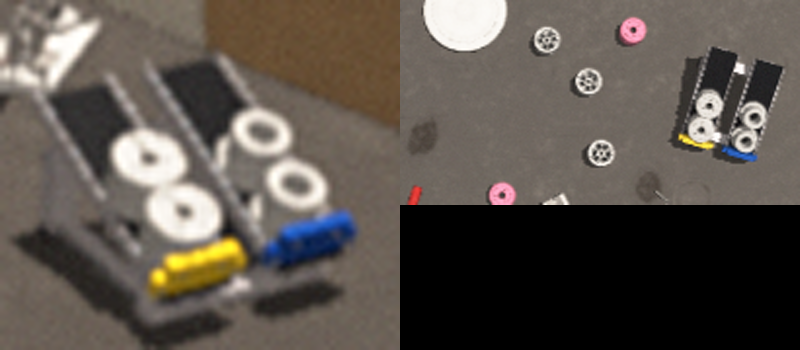

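Both covers (left view, (185,210) and (148,157)) and both bushes ((297,185) and (262,132)) are seated. The three housings stand where they were.

```bash
python3 -c "
from rig import *
print(finish_job())"
```

```text
the job is handed in; nothing more can be done
None
```

Job handed in at about 36 s: both bushes rest in the blue-stop lane and both covers in the yellow-stop lane, upright in the final pictures, with the three open housings left standing where they were.

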